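# Check a screw cap on a thread gauge and sort it

### The arm

A 6-joint arm with a two-finger parallel gripper is mounted at the origin on a cart in front of the work surface, level with it; the furniture and walls round the work are solid. World frame = base frame: x ahead of the robot, y to its left, z up, the work surface at z = 0. Lengths are in m, angles in rad, forces in N, time in s.
With the tool pointing down it reaches from about 0.4 to 0.825 m from the base axis. Payload 7 kg.
Tool frame: the origin (TCP) lies on the mounting face of the last link; the fingertips stand 178 mm ahead of it and the grasp point (between the pads) lies arm.grip_depth ahead of it (arm.grip_depth is the distance from the TCP to the grasp point, in m); z points along the fingers, y is the direction in which the jaws open and shut (so a half turn about z gives the same grasp; the last joint's range is limited). The gripper opens to 88 mm and grips with 3 to 60 N. Pads are 19 mm wide; open, the fingers measure 130 mm over their backs; the gripper's body (78 mm by 193 mm) begins 47 mm behind the grasp point.
Start: joints at [1.586, 0.359, 0.012, 0, -1.224, -0.288], TCP at [0.182, 0.65, 0.405] pointing down, gripper open.
Joint ranges: [-3.07, 3.07], [-1.43, 2.12], [-1.02, 1.25], [-3.03, 1.67], [-3.05, -0], [-3.03, 3.03]. Speed limits (rad/s): [2.39, 2.39, 3.01, 3.14, 3.14, 3.14].

### API

Orientations are given as [roll, pitch, yaw] about the fixed x, y, z axes, in that order (R = Rz(yaw) Ry(pitch) Rx(roll)).
In Python, from station import arm gives the robot as it stands.
- The arm moves only by the tool carry_out, never from a script. Its argument "targets" is a list that holds one entry, the list of rows, each a list of 7 numbers: the turn, a rotation vector about the tool's x, y, z in units of 8 degrees (1.0 is 8 degrees), then the shift along the tool's x, y, z in units of 2.5 cm (1.0 is 2.5 cm), then the opening, from -1 (shut) to 1 (fully open). A call has 1 to 20 rows; each row shifts and turns the commanded pose from where the row before left it, along the tool's axes as they then stand; what a row does not reach is not made up. A row lasts 1/8 s, in which the tool goes at most 62.5 mm and 10.7 degrees, less where a joint would pass 70% of its speed; a pose out of reach is approached as far as the arm can. A call with a number of a shift or a turn outside -1 to 1 is refused whole. A call with a gripper value outside its range is refused whole. The fingers move at their own pace and stop on an object; "squeeze" is the grip in N (left out, the last holds). Time passes only in rows, so rows that do not move let the fingers close. It gives the time, the measured TCP pose, the force and the opening at its end, in the units of the state.
- arm.get_state(): the state, without advancing time (a new reading comes with each control period).
- arm.grab_frame(name): name is "side" or "top"; returns (picture, depth): 384x512x3 uint8, red, green, blue; 384x512 float32, m along the optical axis (not along the pixel's ray), 0 where there is no reading.
- arm.camera_model(name): a dict with "camera_matrix" (3x3 intrinsics, pixels), "world_from_camera" (4x4, takes a point from camera to world coordinates). Camera axes: x right, y down, z forward; pixel columns grow to the right and rows downward; lengths in m; the calibration is good to about 2 mm. A picture is of the moment at which its call begins. camera_model takes no time and is no camera call.
- arm.job_done(): hands the job in, once; it reports no verdict.
Trained networks look in the newest picture that a camera, given by its name, has taken for a name from the list of things; names that differ only in an ending like _2 or _b are one class to them, and where a whole thing is asked for, a point or a joint stands for the part that bears it (a point fixed in the world has none). Each returns a list of dicts, best first, with "conf" (0 to 1); they miss things now and then, are a little off and sometimes report something else, mostly with a low value. They report only what shows in the picture. A call takes as long as a camera call. They do not tell look-alikes from the thing itself.
- arm.spot_in(camera, query): "point" ([row, column] in pixels, amid what is visible of it).
- arm.landmark_of(camera, query): "point" ([row, column] in pixels: a listed point, or the origin of a listed thing).
The state is a dict: "t": time; "q": joint angles; "qd": joint speeds; "joint_efforts": joint torques, N m; "eef_pos": TCP position; "ee_rot": TCP orientation; "force": force on the tool from outside, world axes, zero at the start; "moment": the same for the moment, N m; "width": finger opening in m.
Only numpy, scipy, OpenCV 4.12 (cv2) and the standard library are available. Lean on these libraries where they do the work, as an engineer would, in place of code of your own. Each camera call takes 0.05 s, during which the arm holds its last target.

### The job

Check the loose steel cap's thread on the thread gauge: screw it on by hand-tight turning, clockwise from above, until it comes to a firm stop, without forcing it, and note whether it went fully home or jammed part of the way. Then unscrew it and set it down upright: in the square wooden tray if it went fully home, in the round steel bowl if it jammed, leaving the other things where they are.

Things in the scene. Friction and masses are not known exactly. Their poses are not given: they have to be found in the camera images.
- cap: Loose plain steel screw cap, 0.16 kg, mouth down. Knurled round skirt 50 mm across, 32 mm high, open below; on its top an upright flat bar to grip by, 48 mm long (cap's x), 12 mm thick (y), 28 mm high: 60 mm in all. Origin: centre of the rim below; z up. It is the same turned half round. Some caps jam on the gauge after 0.3 to 0.65 rad of turn (unseen burr); sound ones turn 1.0 rad to the thread's end.
- cap_bar (a point): Middle of the cap's grip bar, 46 mm above its rim, 14 mm below the bar's top.
- cap_pin (a point): One of the cap's two inner pins, 6 mm thick, 5 mm above the rim, 17 mm off the axis, in line with the bar; the other is opposite. The pins leave 29 mm between them and run in the gauge's thread.
- gauge: Thread gauge, fixed to the bench: round dark foot 100 mm across, on it a neck 60 mm across ending in a flat flange 40 mm above the bench, and on that an upright stud 36 mm across with a coarse two-start thread (1 mm clearance); its crown is 61 mm above the bench, two dogs inside it 66.5 mm. Origin: centre of the foot's underside, z up; x: line of the two thread starts.
- thread_start (a point): Gap in the stud's crown where a thread start opens upward, at the gauge's +x side, 61 mm above the bench, 16 mm off the axis; its twin is at -x; dark lines on the flange mark both. With its bar along the gauge's x (within 0.2 rad) the cap drops in until its rim is about 50 mm above the bench; turned elsewhere its pins ride on the crown, rim about 59 mm up.
- stud_home (a point): Point on the gauge's axis, 42 mm above the bench: centre of the cap's rim when fully home (jammed: about 45 to 48 mm). From the start, clockwise turning seen from above draws the cap down 8 mm per radian, 1.0 rad in all. To unscrew, turn back counter-clockwise, rising 8 mm per radian, until the bar is along the gauge's x, and lift straight off.
- spindle (a joint): Twist (rad, positive clockwise from above) of the gauge's stud, which sits on a torsion spring, 1.2 N m per rad, 0 at rest. A cap at its stop twists it when turned on: hand-tight is 0.12 to 0.4 rad (0.15 to 0.48 N m); over 0.45 rad (0.54 N m) is forcing it. The cap's turns are relative to the stud, so the twist adds to them.
- wood_tray: Square open tray of pale wood, 116 mm wide, 28 mm high, walls 8 mm thick, floor 8 mm thick; for caps that go fully home. Stands still. Origin: centre of its underside.
- steel_bowl: Round, straight-sided open steel bowl, 120 mm across, 30 mm high, walls and floor about 4 mm thick; for caps that jam. Stands still. Origin: centre of its underside.
- tape_measure: Bystander: yellow tape measure, 65x81x33 mm, loose. Origin: centre of its underside.
- screw_jar: Bystander: clear jar of screws with a pale lid, 69x67x81 mm, loose. Origin: centre of its underside.
There are look-alikes about, which are no part of the job. What is shaped like the cap but pink or red is not meant.

How it is judged:
On the way:
1. the cap, screwed on the gauge, has been turned hand-tight against its stop: fully home, or where it jams (horizontal distance between cap and gauge below 0.004 m and angle between cap's own z axis and vertical below 0.1 rad and value of joint spindle above 0.12 rad and ((z of burr_c0 in the frame of cap above 0.028 m and z of cap in the frame of gauge below 0.0432 m) or (z of burr_c0 in the frame of cap below 0.028 m and z of cap in the frame of gauge below 0.0492 m))), for 0.1 s.
At the end, for the whole second after the job is handed in: The cap stands upright (within 0.15 rad), released and at rest, on the floor of the wooden tray if its thread is sound, or of the steel bowl if it has the burr, its axis within 35 mm of the middle (linear speed of cap below 0.02 m/s and contact force between cap and the fingers below 0.1 N and ((z of burr_c0 in the frame of cap above 0.028 m and horizontal distance between cap and wood_tray below 0.035 m and z of cap in the frame of wood_tray below 0.016 m and angle between cap's own z axis and vertical below 0.15 rad and contact force between cap and wood_tray above 0.3 N) or (z of burr_c0 in the frame of cap below 0.028 m and horizontal distance between cap and steel_bowl below 0.035 m and z of cap in the frame of steel_bowl below 0.016 m and angle between cap's own z axis and vertical below 0.15 rad and contact force between cap and steel_bowl above 0.3 N))); the robot touches nothing.
It fails at once if the gauge's spindle is forced: twisted over 0.45 rad (value of joint spindle above 0.45 rad or value of joint spindle below -0.45 rad).
It fails at once if the cap is pressed on the gauge with over 60 N (contact force between cap and gauge above 60 N).
It fails at once if a bystander is moved over 3 cm (distance of any of tape_measure, screw_jar from where it was at the start of the episode above 0.03 m).
It also fails if it takes over 58 s, if anything falls off the work surface, if the arm or the gripper's body presses on something with over 40 N, if the wrist force passes 120 N, or if a joint passes its speed limit or range.

## Working session

There is one attempt and no reset: what is moved stays moved. The work goes in short steps, Python scripts to look and compute and a tool call to move; the robot and the scene stay as the last step left them, time stands still between calls to the robot, and variables do not carry over. Pictures are saved under pics/ and viewed, and the job is handed in when it is done.

Besides the shell and the picture viewer there is one more tool, called after "Request:" by a JSON object that holds its "fn" and its "kwargs". carry_out: Moves the arm, as the interface text tells. Its arguments: {"type":"object","properties":{"targets":{"type":"array"},"squeeze":{"type":"number"}},"required":["targets"]}

```bash
ls; mkdir -p pics
cat > h.py <<'E'
import numpy as np, cv2
from station import arm
def shot(n,f):
    p,d=arm.grab_frame(n); cv2.imwrite('pics/'+f+'.png',cv2.cvtColor(p,cv2.COLOR_RGB2BGR)); np.save('pics/'+f+'.npy',d); return p,d
def w(n,r,c,z=None,d=None):
    m=arm.camera_model(n);K=np.array(m['camera_matrix']);T=np.array(m['world_from_camera'])
    ray=np.linalg.inv(K)@np.array([c,r,1.0])
    if d is not None: return (T@np.append(ray*d,1))[:3]
    v=T[:3,:3]@ray;o=T[:3,3]
    return o+v*(z-o[2])/v[2]
def cloud(n,d):
    m=arm.camera_model(n);K=np.array(m['camera_matrix']);T=np.array(m['world_from_camera'])
    r,c=np.mgrid[:d.shape[0],:d.shape[1]]
    P=np.stack([(c-K[0,2])/K[0,0]*d,(r-K[1,2])/K[1,1]*d,d,np.ones_like(d)],-1)
    return (P@T.T)[...,:3]
E
python3 - <<'E'
from h import *
print(arm.grip_depth); print(arm.get_state())
for n in ('side','top'):
    shot(n,n+'0'); print(n,arm.camera_model(n))
    for q in ('cap','gauge','wood_tray','steel_bowl'):
        print(q,[(np.round(x['point']).tolist(),round(x['conf'],2)) for x in arm.spot_in(n,q)[:4]])
E
```

```text
pics
0.1593
{'t': 0.0, 'q': array([ 1.58608723e+00,  3.59402530e-01,  1.10429517e-02, -3.42365038e-04,
       -1.22412442e+00, -2.88102869e-01]), 'qd': array([ 1.80915876e-05, -2.46851873e-04,  3.84798375e-05, -9.52219005e-04,
        2.45481900e-04,  1.72301667e-03]), 'joint_efforts': array([-4.08408696e-04, -5.82718670e+01,  2.93047410e+01,  6.99748859e+00,
        6.86637824e-03, -1.49787202e-04]), 'eef_pos': array([0.18182059, 0.64984134, 0.40370681]), 'ee_rot': array([ 3.13988309e+00, -1.70992706e-04, -2.72928415e-01]), 'force': array([-0.31242204, -0.0418118 ,  0.17665501]), 'moment': array([0.01383273, 0.02764916, 0.00482099]), 'width': 0.08730616009623705}
side {'camera_matrix': array([[439.59892285,   0.        , 244.31295279],
       [  0.        , 439.59892285, 192.29211944],
       [  0.        ,   0.        ,   1.        ]]), 'world_from_camera': array([[ 0.37837919, -0.7724419 ,  0.51006146, -0.04079184],
       [-0.9256029 , -0.31013646,  0.21696694, -0.2632626 ],
       [-0.0094057 , -0.55421014, -0.83232365,  1.01024145],
       [ 0.        ,  0.        ,  0.        
[... 166 characters left out ...]
.0, 330.0], 0.77)]
steel_bowl [([267.0, 305.0], 0.89)]
top {'camera_matrix': array([[444.25392119,   0.        , 246.18407586],
       [  0.        , 444.25392119, 186.08776034],
       [  0.        ,   0.        ,   1.        ]]), 'world_from_camera': array([[-0.0195876 , -0.98577867,  0.16690341,  0.35319095],
       [-0.99980307,  0.01878093, -0.00641032,  0.01413555],
       [ 0.00318455, -0.1669961 , -0.98595241,  0.99252016],
       [ 0.        ,  0.        ,  0.        ,  1.        ]])}
cap [([168.0, 188.0], 0.97), ([251.0, 198.0], 0.7)]
gauge [([188.0, 253.0], 0.88)]
wood_tray [([143.0, 353.0], 0.82), ([123.0, 254.0], 0.62)]
steel_bowl [([227.0, 352.0], 0.84), ([124.0, 254.0], 0.17)]
```

View pics/side0.png

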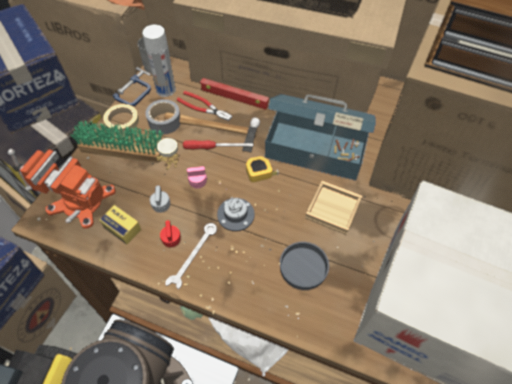

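View pics/top0.png

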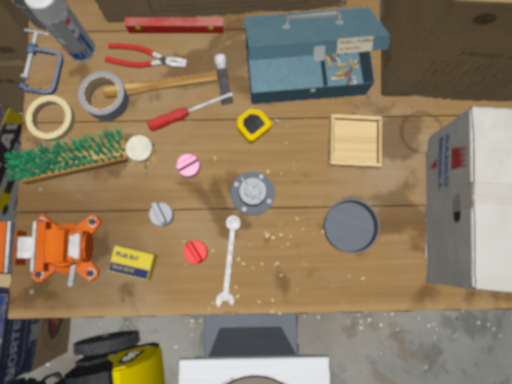

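The top view shows three cap-shaped things: pink at about (165,188), red at (251,196) and plain steel at (214,161). In the side view they are at (176,197), (233,171) and (198,159). The description says plain steel, so I choose (214,161). The networks missed it in the top view and ranked the red one first in the side view. I'll check it in a crop and measure.

Run:
```python
from h import *
p,d=arm.grab_frame('top'); ps,ds=arm.grab_frame('side')
np.save('pics/t.npy',d);np.save('pics/s.npy',ds)
def crop(im,r,c,h=28,s=10): return cv2.resize(im[r-h:r+h,c-h:c+h],None,fx=s/ (h/28)*0.7,fy=s/(h/28)*0.7,interpolation=cv2.INTER_CUBIC)
a=np.hstack([crop(p,214,161),crop(p,190,252)]);cv2.imwrite('pics/crop1.png',cv2.cvtColor(a,cv2.COLOR_RGB2BGR))
a=np.hstack([crop(ps,198,159),crop(ps,211,236)]);cv2.imwrite('pics/crop2.png',cv2.cvtColor(a,cv2.COLOR_RGB2BGR))
for n,D in (('top',d),('side',ds)):
    C=cloud(n,D)
    def reg(cen,rad,z0,z1):
        m=(np.hypot(C[...,0]-cen[0],C[...,1]-cen[1])<rad)&(C[...,2]>z0)&(C[...,2]<z1)&(D>0)
        return C[m]
    for name,(r,c) in dict(top=dict(cap=(214,161),gauge=(190,252),tray=(140,356),bowl=(227,351)),side=dict(cap=(200,159),gauge=(211,236),tray=(206,333),bowl=(267,304)))[n].items():
        q=w(n,r,c,0.02); P=reg(q,.07,-.02,.1)
        print(n,name,np.round(q,3),'z pct',np.round(np.percentile(P[:,2],[1,50,90,99]),3))
        if name=='cap':
            B=reg(q,.05,.045,.08); print(' bar',len(B),B.mean(0).round(4),(B.min(0)+B.max(0))/2); 
            u,s,v=np.linalg.svd((B-B.mean(0))[:,:2]);print(' dir',v[0],s,np.arctan2(v[0,1],v[0,0]))
            S=reg(q,.05,.02,.04);print(' skirt',len(S),((S.min(0)+S.max(0))/2).round(4),cv2.minEnclosingCircle(S[:,:2].astype(np.float32)))
        if name=='gauge':
            for z0,z1 in ((.005,.02),(.033,.048),(.055,.075)):
                S=reg(q,.07,z0,z1)
                if len(S)>3: print(' ',z0,len(S),S.mean(0).round(4),cv2.minEnclosingCircle(S[:,:2].astype(np.float32)))
        if name in('tray','bowl'):
            S=reg(q,.09,.02,.035);print(' rim',len(S),((S.min(0)+S.max(0))/2).round(4),cv2.minEnclosingCircle(S[:,:2].astype(np.float32)))
            if len(S): print(cv2.minAreaRect(S[:,:2].astype(np.float32)))
for n in('top','side'):
  for k in('cap','cap_bar','gauge','thread_start','stud_home','wood_tray','steel_bowl'):
    print(n,k,[(np.round(x['point'],1).tolist(),round(x['conf'],2)) for x in arm.landmark_of(n,k)[:4]])
```

```text
top cap [0.459 0.196 0.02 ] z pct [-0.004  0.001  0.032  0.061]
 bar 142 [0.4574 0.1935 0.0588] [0.45838854 0.19412781 0.05454166]
 dir [-0.89382389 -0.44841816] [0.16784264 0.04245886] -2.6765978460465227
 skirt 297 [0.4576 0.1934 0.0298] ((0.4572964906692505, 0.19411757588386536), 0.02580687589943409)
top gauge [ 0.509 -0.005  0.02 ] z pct [-0.003  0.009  0.042  0.063]
  0.005 931 [ 0.5    -0.0057  0.0122] ((0.5015400052070618, -0.010471425019204617), 0.06744140386581421)
  0.033 349 [ 0.5009 -0.0053  0.0404] ((0.5061768889427185, -0.0031320119742304087), 0.03383158519864082)
  0.055 175 [ 0.5031 -0.0063  0.0602] ((0.5032793283462524, -0.005898964125663042), 0.017816176638007164)
top tray [ 0.619 -0.243  0.02 ] z pct [-0.001  0.009  0.028  0.031]
 rim 776 [ 0.6157 -0.2417  0.027 ] ((0.616530179977417, -0.24065183103084564), 0.08015362918376923)
((0.6161965131759644, -0.24113179743289948), (0.11814943701028824, 0.11694716662168503), 85.54793548583984)
top bowl [ 0.423 -0.22   0.02 ] z pct [-0.002  0.005  0.028  0.033]
 rim 432 [ 0.4247 -0.2196  0.0274] ((0.4248715341091156, -0.21946
[... 1482 characters left out ...]
49.1, 195.9], 0.95), ([213.9, 160.6], 0.73), ([163.5, 183.5], 0.65), ([182.6, 244.8], 0.46)]
top gauge [([191.9, 253.9], 0.73)]
top thread_start [([184.5, 245.9], 0.64)]
top stud_home [([187.9, 253.3], 0.71), ([142.9, 352.5], 0.46)]
top wood_tray [([142.9, 353.3], 0.63)]
top steel_bowl [([227.5, 350.2], 0.74), ([189.8, 255.4], 0.43)]
side cap [([185.7, 195.8], 0.86), ([239.4, 174.1], 0.84), ([207.2, 160.5], 0.6)]
side cap_bar [([192.5, 157.4], 0.81), ([228.9, 168.2], 0.64), ([170.8, 198.0], 0.6)]
side gauge [([214.2, 236.4], 0.87)]
side thread_start [([199.8, 232.6], 0.77)]
side stud_home [([206.0, 238.8], 0.6)]
side wood_tray [([207.8, 326.9], 0.83)]
side steel_bowl [([266.3, 304.2], 0.83)]
```

View pics/crop1.png

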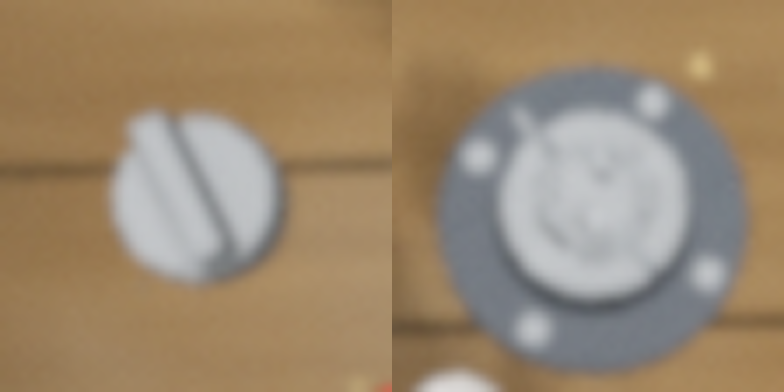

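View pics/crop2.png

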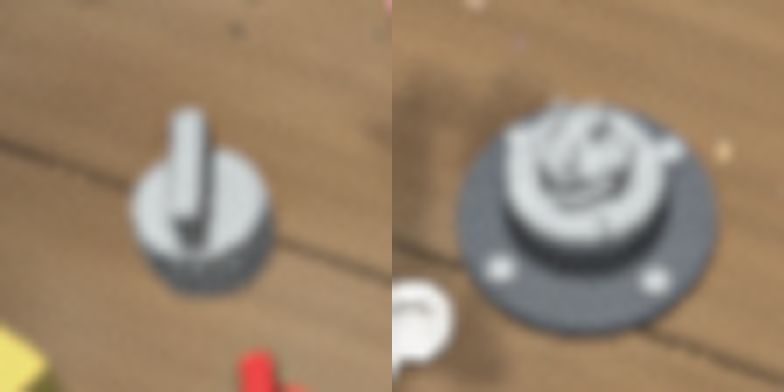

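The crops confirm an upright steel cap with its bar running upper-left to lower-right. The gauge shows line marks at the upper left and lower right of the flange. Next I'll find the thread direction precisely.

Run:
```python
from h import *
print('ts top',w('top',184.5,245.9,.061),'side',w('side',199.8,232.6,.061))
print('home',w('top',187.9,253.3,.042),w('side',206.,238.8,.042))
print('bar',w('top',213.9,160.6,.046),w('side',192.5,157.4,.046))
# averaged, rectified views about the gauge
out=[]
for n in('top','side'):
    f=np.mean([arm.grab_frame(n)[0].astype(float) for _ in range(6)],0).astype(np.float32)
    np.save('pics/avg_%s.npy'%n,f)
    for z in (.04,.061):
        L=.045;N=380
        u=np.linspace(-L,L,N);X,Y=np.meshgrid(u,u)
        # image up = +x, left = +y
        gx=.5025-Y; gy=-.0062-X
        m=arm.camera_model(n);T=np.linalg.inv(m['world_from_camera']);K=m['camera_matrix']
        P=np.stack([gx,gy,np.full_like(gx,z),np.ones_like(gx)],-1)@T.T
        px=(K[0,0]*P[...,0]/P[...,2]+K[0,2]).astype(np.float32);py=(K[1,1]*P[...,1]/P[...,2]+K[1,2]).astype(np.float32)
        im=cv2.remap(f,px,py,cv2.INTER_CUBIC); 
        im=np.clip((im-im.min())/(im.max()-im.min())*255,0,255)
        if n=='top': im=np.clip((im-90)*1.6,0,255)
        im=im.astype(np.uint8)
        im=cv2.resize(im,(300,300));cv2.drawMarker(im,(150,150),(255,0,0),0,10); out.append(im)
a=np.vstack([np.hstack(out[:2]),np.hstack(out[2:])]);cv2.imwrite('pics/gauge_rect.png',cv2.cvtColor(a,cv2.COLOR_RGB2BGR))
```

```text
ts top [0.51431769 0.00861641 0.061     ] side [0.50829614 0.00331656 0.061     ]
home [ 0.50981699 -0.0073958   0.042     ] [ 0.50771101 -0.01375705  0.042     ]
bar [0.45663467 0.19201906 0.046     ] [0.46399069 0.20081801 0.046     ]
```

View pics/gauge_rect.png

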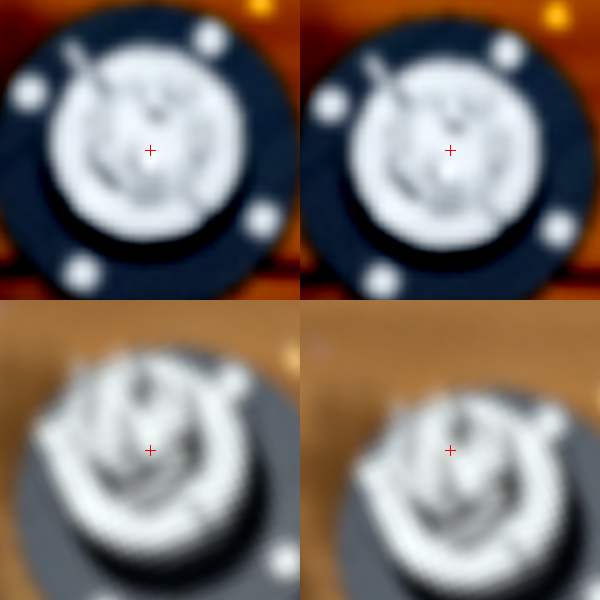

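The rectified top view shows the flange centred at about (147,142). There is a pale pointer at the upper left, and dark lines at about (105,88) and (197,198). That puts the gauge's x axis near 0.69 rad. I'll refine it with ring sampling.

Run:
```python
from h import *
f=np.load('pics/avg_top.npy').mean(-1)
m=arm.camera_model('top');T=np.linalg.inv(m['world_from_camera']);K=m['camera_matrix']
def samp(gx,gy,z):
    P=np.stack([gx,gy,np.full_like(gx,z),np.ones_like(gx)],-1)@T.T
    return cv2.remap(f.astype(np.float32),(K[0,0]*P[...,0]/P[...,2]+K[0,2]).astype(np.float32),(K[1,1]*P[...,1]/P[...,2]+K[1,2]).astype(np.float32),cv2.INTER_CUBIC)
th=np.linspace(0,2*np.pi,360,endpoint=False)
# flange circle fit: maximise radial edge contrast
best=[]
for x in np.arange(.498,.510,.0005):
  for y in np.arange(-.011,0,.0005):
    R=lambda r:samp(x+r*np.cos(th),y+r*np.sin(th),.04)
    k=(np.cos(th-.69)<.93)
    best.append((np.mean((R(.0275)-R(.0325))[k])-1.0*np.std((R(.03))[k]),x,y))
    
best.sort(reverse=True);print(best[:4])
_,x,y=best[0]
for cx,cy in((x,y),(.5033,-.0059)):
  for r in (.021,.024,.027,.032,.036):
    I=samp(cx+r*np.cos(th),cy+r*np.sin(th),.04)
    s=[]
    for a0 in (40,220):
        i=np.arange(a0-25,a0+26);v=I[i%360]
        lo=i[np.argmin(v)]; hi=i[np.argmax(v)]
        s.append((lo,hi,round(float(v.min()-np.median(v)),1),round(float(v.max()-np.median(v)),1)))
    print(round(cx,4),round(cy,4),r,s)
```

```text
[(np.float32(52.763878), np.float64(0.505), np.float64(-0.0054999999999999945)), (np.float32(51.661846), np.float64(0.505), np.float64(-0.004999999999999994)), (np.float32(50.94519), np.float64(0.5055000000000001), np.float64(-0.0054999999999999945)), (np.float32(50.49636), np.float64(0.5055000000000001), np.float64(-0.004999999999999994))]
0.505 -0.0055 0.021 [(np.int64(39), np.int64(16), -18.2, 2.9), (np.int64(217), np.int64(244), -9.5, 1.9)]
0.505 -0.0055 0.024 [(np.int64(39), np.int64(56), -19.3, 2.5), (np.int64(217), np.int64(245), -13.1, 1.6)]
0.505 -0.0055 0.027 [(np.int64(37), np.int64(54), -8.9, 7.0), (np.int64(217), np.int64(203), -15.0, 3.6)]
0.505 -0.0055 0.032 [(np.int64(21), np.int64(40), -5.1, 36.6), (np.int64(220), np.int64(245), -6.5, 12.8)]
0.505 -0.0055 0.036 [(np.int64(15), np.int64(65), -6.5, 51.3), (np.int64(197), np.int64(236), -6.8, 27.4)]
0.5033 -0.0059 0.021 [(np.int64(38), np.int64(16), -12.9, 3.0), (np.int64(220), np.int64(242), -11.7, 1.6)]
0.5033 -0.0059 0.024 [(np.int64(37), np.int64(15), -20.4, 2.1), (np.int64(221), np.int64(244), -14.8, 2.1)]
0.5033 -0.0059 0.027 [(np.int64(37), np.int64(15), -13.7, 4.6), (np.int64(221), np.int64(242), -19.4, 5.2)]
0.5033 -0.0059 0.032 [(np.int64(59), np.int64(40), -3.8, 27.3), (np.int64(195), np.int64(244), -8.3, 15.8)]
0.5033 -0.0059 0.036 [(np.int64(16), np.int64(65), -9.1, 43.4), (np.int64(196), np.int64(239), -3.0, 38.6)]
```

```bash
cat > plan.py <<'E'
from h import *
from scipy.spatial.transform import Rotation as Rn
def delta(pos,yaw,cur=None):
    """shift & turn (move units) in the tool axes to reach pos,yaw (pointing straight down)"""
    s=arm.get_state()
    R=Rn.from_euler('xyz',s['ee_rot']); G=Rn.from_euler('xyz',[np.pi,0,yaw])
    dp=R.inv().apply(np.array(pos)-s['eef_pos'])/.025
    dr=(R.inv()*G).as_rotvec()/np.radians(8)
    dpg=G.inv().apply(np.array(pos)-s['eef_pos'])/.025
    print('t',round(s['t'],2),'pos',s['eef_pos'].round(4),'rot',s['ee_rot'].round(4),'w',round(s['width'],4),'F',s['force'].round(2),'M',s['moment'].round(3))
    print('q',s['q'].round(2))
    print('shift(now axes)',dp.round(2),'turn',dr.round(2),'shift(goal axes)',dpg.round(2))
E
python3 -c "
from plan import *
delta([.4567,.194,.265],.46)"
```

```text
t 1.9 pos [0.1819 0.65   0.4047] rot [ 3.1416 -0.     -0.2728] w 0.0876 F [-0.07 -0.12  0.01] M [-0.047 -0.04   0.001]
q [ 1.59  0.36  0.01 -0.   -1.22 -0.29]
shift(now axes) [15.5  14.6   5.59] turn [ 0.    0.   -5.25] shift(goal axes) [ 1.75 21.22  5.59]
```

Request:
{"fn": "carry_out", "kwargs": {"targets": [[[0,0,0,0.97,0.91,0.35,0],[0,0,0,0.97,0.91,0.35,0],[0,0,0,0.97,0.91,0.35,0],[0,0,0,0.97,0.91,0.35,0],[0,0,0,0.97,0.91,0.35,0],[0,0,0,0.97,0.91,0.35,0],[0,0,0,0.97,0.91,0.35,0],[0,0,0,0.97,0.91,0.35,0],[0,0,0,0.97,0.91,0.35,0],[0,0,0,0.97,0.91,0.35,0],[0,0,0,0.97,0.91,0.35,0],[0,0,0,0.97,0.91,0.35,0],[0,0,0,0.97,0.91,0.35,0],[0,0,0,0.97,0.91,0.35,0],[0,0,0,0.97,0.91,0.35,0],[0,0,0,0.97,0.91,0.35,0],[0,0,-1,0,0,0,0],[0,0,-1,0,0,0,0],[0,0,-1,0,0,0,0],[0,0,-1,0,0,0,0]]]}}

```text
t: 4.4
eef_pos: [0.4576, 0.1949, 0.2649]
ee_rot: [-3.141, -0.0, 0.29]
force: [1.2, -1.0, -0.2]
width: 0.0439
```

```bash
python3 -c "
from plan import *
delta([.4567,.194,.265],.46)
shot('side','side1');shot('top','top1')"
```

```text
t 4.4 pos [0.4576 0.1949 0.2649] rot [-3.1414e+00 -4.0000e-04  2.9020e-01] w 0.0439 F [ 1.16 -0.96 -0.2 ] M [-0.036 -0.047 -0.02 ]
q [ 0.8   0.21 -0.56  0.   -0.8   1.06]
shift(now axes) [-0.04  0.03 -0.01] turn [-0.   -0.   -1.22] shift(goal axes) [-0.05  0.02 -0.01]
```

View pics/side1.png

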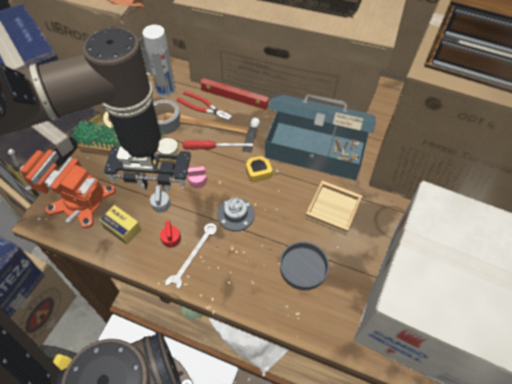

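View pics/top1.png

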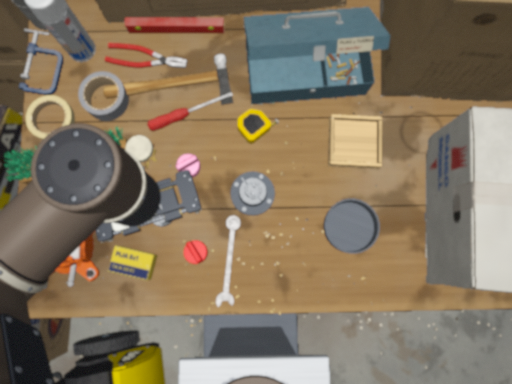

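The gripper hovers over the steel cap, whose skirt shows at about (200,159) in the side view. Now I turn, descend and close.

Request:
{"fn": "carry_out", "kwargs": {"targets": [[[0,0,-0.6,0,0,0,0],[0,0,-0.6,0,0,0,0],[0,0,0,0,0,0.7,0],[0,0,0,0,0,0.7,0],[0,0,0,0,0,0.6,0],[0,0,0,0,0,0,0],[0,0,0,0,0,0,-1],[0,0,0,0,0,0,-1],[0,0,0,0,0,0,-1],[0,0,0,0,0,0,-1],[0,0,0,0,0,0,-1]]], "squeeze": 30}}

```text
t: 5.88
eef_pos: [0.4575, 0.195, 0.2149]
ee_rot: [-3.141, -0.0, 0.453]
force: [-1.3, 0.8, 2.2]
width: 0.0117
```

```bash
python3 -c "
from plan import *
delta([.5035,-.0058,.32],.67)"
```

```text
t 5.88 pos [0.4575 0.195  0.2149] rot [-3.1414e+00 -4.0000e-04  4.5320e-01] w 0.0117 F [-1.29  0.8   2.25] M [ 0.182  0.371 -0.005]
q [ 0.8   0.28 -0.61 -0.   -0.68  1.23]
shift(now axes) [-1.86  8.03 -4.21] turn [-0.   -0.   -1.55] shift(goal axes) [-3.55  7.44 -4.2 ]
```

Request:
{"fn": "carry_out", "kwargs": {"targets": [[[0,0,0,0,0,-0.9,-1],[0,0,0,0,0,-1,-1],[0,0,0,0,0,-1,-1],[0,0,0,0,0,-0.5,-1],[0,0,0,-0.19,0.8,0,-1],[0,0,0,-0.19,0.8,0,-1],[0,0,0,-0.19,0.8,0,-1],[0,0,0,-0.19,0.8,0,-1],[0,0,0,-0.19,0.8,0,-1],[0,0,0,-0.19,0.8,0,-1],[0,0,0,-0.19,0.8,0,-1],[0,0,0,-0.18,0.8,0,-1],[0,0,0,-0.18,0.8,0,-1],[0,0,0,-0.17,0.83,0,-1],[0,0,-0.8,0,0,0,-1],[0,0,-0.75,0,0,0,-1],[0,0,0,0,0,0,-1]]]}}

```text
t: 8.0
eef_pos: [0.5033, -0.0061, 0.299]
ee_rot: [-3.141, 0.001, 0.669]
force: [0.0, -0.2, -1.5]
width: 0.0117
```

Run:
```python
from plan import *
delta([.5035,-.0058,.30],.67)
for n in('side','top'):
    p,d=shot(n,n+'2')
r,c=190,240
p=cv2.imread('pics/side2.png');cv2.imwrite('pics/side2c.png',cv2.resize(p[130:260,170:310],None,fx=4.5,fy=4.5,interpolation=cv2.INTER_CUBIC))
for n in('side',):
  for k in('cap','cap_bar','cap_pin'):
    print(n,k,[(np.round(x['point'],1).tolist(),round(x['conf'],2)) for x in arm.landmark_of(n,k)[:4]])
```

```text
t 8.0 pos [ 0.5033 -0.0061  0.299 ] rot [-3.141e+00  1.200e-03  6.686e-01] w 0.0117 F [ 0.03 -0.23 -1.48] M [-0.103 -0.088 -0.052]
q [ 0.38  0.18 -0.51 -0.   -0.89  1.86]
shift(now axes) [ 0.01 -0.   -0.04] turn [-0.    0.01 -0.01] shift(goal axes) [ 0.01 -0.   -0.04]
side cap [([239.8, 171.0], 0.93), ([203.1, 235.6], 0.65), ([181.4, 197.4], 0.38)]
side cap_bar [([228.8, 168.4], 0.77), ([186.8, 234.8], 0.6), ([171.3, 196.9], 0.46)]
side cap_pin [([233.4, 172.1], 0.8), ([191.1, 233.4], 0.63), ([179.5, 198.4], 0.52)]
```

View pics/side2c.png

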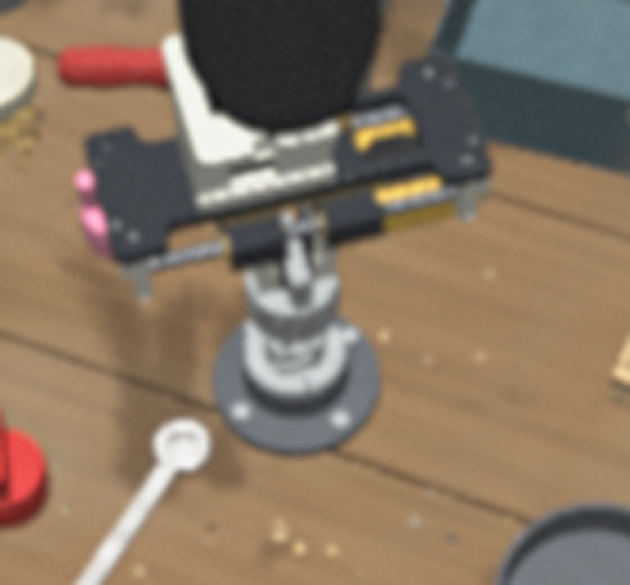

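View pics/top2.png

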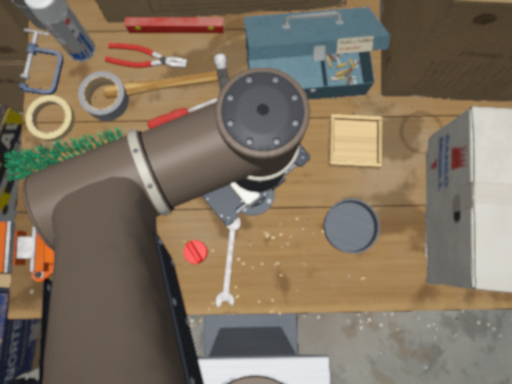

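The cap hangs above the stud in the crop, skirt at about (293,300) and stud at about (295,360). Next I'll measure the lateral offset more finely, with the same edge fit for cap and gauge.

```bash
cat > fit.py <<'E'
from h import *
from scipy.optimize import minimize
th=np.linspace(0,2*np.pi,240,endpoint=False)
def gray(n,k=4):
    return np.mean([arm.grab_frame(n)[0].astype(float) for _ in range(k)],0).mean(-1)
def fit(n,f,z,r,x0,mask=None,dr=.002,sign=None):
    m=arm.camera_model(n);T=np.linalg.inv(m['world_from_camera']);K=m['camera_matrix']
    f=f.astype(np.float32)
    def samp(gx,gy):
        P=np.stack([gx,gy,np.full_like(gx,z),np.ones_like(gx)],-1)@T.T
        return cv2.remap(f,(K[0,0]*P[...,0]/P[...,2]+K[0,2]).astype(np.float32)[None],(K[1,1]*P[...,1]/P[...,2]+K[1,2]).astype(np.float32)[None],cv2.INTER_CUBIC)[0]
    k=np.ones_like(th,bool) if mask is None else mask(th)
    def c(p):
        a=samp(p[0]+(r-dr)*np.cos(th),p[1]+(r-dr)*np.sin(th));b=samp(p[0]+(r+dr)*np.cos(th),p[1]+(r+dr)*np.sin(th))
        g=(a-b)[k]; return -np.mean(np.clip(g*sign,-20,60)) if sign else -np.mean(np.abs(g))
    best=min(((c((x0[0]+i*.001,x0[1]+j*.001)),x0[0]+i*.001,x0[1]+j*.001) for i in range(-6,7) for j in range(-6,7)))
    o=minimize(c,best[1:],method='Nelder-Mead',options=dict(initial_simplex=[best[1:],(best[1]+.0005,best[2]),(best[1],best[2]+.0005)]))
    return o.x.round(4),round(-o.fun,1)
E
python3 - <<'E'
from fit import *
ft=np.load('pics/avg_top.npy').mean(-1);fs=np.load('pics/avg_side.npy').mean(-1)
np_=lambda t:np.cos(t-.69)<.9
for n,f in(('top',ft),('side',fs)):
    print(n,'flange',fit(n,f,.040,.030,(.504,-.0055),np_,sign=1),'foot',[fit(n,f,z,.050,(.504,-.0055),sign=-1) for z in(.008,.010,.012)])
    print(n,'cap top z.032 r25',fit(n,f,.032,.025,(.457,.194),sign=1), 'rim z0',fit(n,f,.0,.025,(.457,.194),lambda t:np.cos(t+ (2.6 if n=='side' else 3.14))>.3,sign=1))
g=gray('side',6);np.save('pics/g2.npy',g)
# side camera sees the near part of the skirt; direction to the camera from gauge
o=np.array(arm.camera_model('side')['world_from_camera'])[:2,3]-[.503,-.006];az=np.arctan2(o[1],o[0]);print('az',az)
for z in(.0841,):
  print('hand rim',fit('side',g,z,.025,(.5035,-.006),lambda t:np.cos(t-az)>.0),'top',fit('side',g,z+.032,.025,(.5035,-.006),lambda t:np.cos(t-az)>-.3))
E
```

```text
top flange (array([ 0.504 , -0.0051]), np.float64(48.6)) foot [(array([ 0.5019, -0.0054]), np.float64(-0.3)), (array([ 0.5018, -0.0053]), np.float64(-0.3)), (array([ 0.5015, -0.0053]), np.float64(-0.2))]
top cap top z.032 r25 (array([0.459 , 0.1957]), np.float64(40.5)) rim z0 (array([0.4614, 0.2015]), np.float64(36.8))
side flange (array([ 0.5013, -0.0055]), np.float64(50.8)) foot [(array([ 0.4977, -0.0077]), np.float64(6.1)), (array([ 0.4969, -0.008 ]), np.float64(6.0)), (array([ 0.4959, -0.0086]), np.float64(6.0))]
side cap top z.032 r25 (array([0.4555, 0.1943]), np.float64(45.6)) rim z0 (array([0.4465, 0.1888]), np.float64(1.1))
az -2.699703675236649
hand rim (array([ 0.5047, -0.005 ]), np.float64(43.0)) top (array([ 0.5017, -0.0058]), np.float64(48.3))
```

```bash
python3 -c "
from plan import *
delta([.5028,-.0054,.2795],.672)"
```

```text
t 8.55 pos [ 0.5036 -0.0059  0.2997] rot [ 3.1416e+00 -1.0000e-04  6.6940e-01] w 0.0117 F [ 0.33  0.05 -1.48] M [-0.069 -0.019 -0.031]
q [ 0.38  0.18 -0.5  -0.   -0.89  1.86]
shift(now axes) [-0.01 -0.03  0.81] turn [ 0.   -0.   -0.02] shift(goal axes) [-0.01 -0.03  0.81]
```

Request:
{"fn": "carry_out", "kwargs": {"targets": [[[0,0,0,-0.01,-0.03,0.4,-1],[0,0,0,0,0,0.4,-1],[0,0,0,0,0,0.1,-1],[0,0,0,0,0,0,-1]]]}}

```text
t: 9.05
eef_pos: [0.5029, -0.0055, 0.2768]
ee_rot: [-3.141, 0.001, 0.67]
force: [0.2, 0.4, -2.0]
width: 0.0117
```

```bash
python3 -c "
from plan import *
delta([.5028,-.0054,.265],.672)"
```

```text
t 9.05 pos [ 0.5029 -0.0055  0.2768] rot [-3.1414e+00  8.0000e-04  6.6970e-01] w 0.0117 F [ 0.19  0.39 -2.02] M [-0.089 -0.051  0.021]
q [ 0.38  0.2  -0.53  0.   -0.84  1.86]
shift(now axes) [-0.   -0.01  0.47] turn [-0.    0.01 -0.02] shift(goal axes) [-0.   -0.01  0.47]
```

Request:
{"fn": "carry_out", "kwargs": {"targets": [[[0,0,0,0,0,0.08,-1],[0,0,0,0,0,0.08,-1],[0,0,0,0,0,0,-1]]]}}

```text
t: 9.43
eef_pos: [0.5029, -0.0055, 0.2731]
ee_rot: [-3.142, 0.0, 0.67]
force: [-0.1, -0.2, -1.1]
width: 0.0116
```

```bash
python3 -c "
from plan import *
delta([.5028,-.0054,.265],.672)"
```

```text
t 9.43 pos [ 0.5029 -0.0055  0.2731] rot [-3.1416  0.      0.6696] w 0.0116 F [-0.12 -0.16 -1.09] M [-0.125 -0.066 -0.01 ]
q [ 0.38  0.21 -0.54 -0.   -0.83  1.86]
shift(now axes) [ 0.   -0.    0.32] turn [-0.    0.   -0.02] shift(goal axes) [ 0.   -0.    0.32]
```

Request:
{"fn": "carry_out", "kwargs": {"targets": [[[0,0,0,0,0,0.08,-1],[0,0,0,0,0,0.08,-1],[0,0,0,0,0,0,-1]]]}}

```text
t: 9.8
eef_pos: [0.5028, -0.0055, 0.269]
ee_rot: [-3.141, 0.0, 0.67]
force: [-0.4, -0.6, -1.5]
width: 0.0117
```

```bash
python3 -c "
from plan import *
delta([.5028,-.0054,.265],.672)"
```

```text
t 9.8 pos [ 0.5028 -0.0055  0.269 ] rot [-3.1414e+00  4.0000e-04  6.6960e-01] w 0.0117 F [-0.43 -0.62 -1.53] M [-0.076 -0.038  0.012]
q [ 0.38  0.21 -0.54 -0.   -0.82  1.86]
shift(now axes) [ 0.   -0.    0.16] turn [-0.    0.   -0.02] shift(goal axes) [ 0.   -0.    0.16]
```

Request:
{"fn": "carry_out", "kwargs": {"targets": [[[0,0,0,0,0,0.06,-1],[0,0,0,0,0,0.06,-1],[0,0,0,0,0,0,-1]]]}}

```text
t: 10.18
eef_pos: [0.5028, -0.0055, 0.266]
ee_rot: [-3.141, 0.0, 0.67]
force: [0.5, 0.7, -1.5]
width: 0.0119
```

```bash
python3 -c "
from plan import *
delta([.5028,-.0054,.265],.672)"
```

```text
t 10.18 pos [ 0.5028 -0.0055  0.266 ] rot [-3.1415e+00  3.0000e-04  6.6970e-01] w 0.0119 F [ 0.54  0.69 -1.49] M [-0.074 -0.062  0.008]
q [ 0.38  0.22 -0.55 -0.   -0.81  1.86]
shift(now axes) [ 0.   -0.    0.04] turn [-0.    0.   -0.02] shift(goal axes) [ 0.   -0.    0.04]
```

Request:
{"fn": "carry_out", "kwargs": {"targets": [[[0,0,0,0,0,0.04,-1],[0,0,0,0,0,0,-1]]]}}

```text
t: 10.42
eef_pos: [0.5029, -0.0055, 0.2651]
ee_rot: [-3.142, 0.0, 0.67]
force: [0.1, -0.2, -1.7]
width: 0.012
```

```bash
python3 -c "
from plan import *
delta([.5028,-.0054,.265],.672)"
```

```text
t 10.43 pos [ 0.5029 -0.0055  0.2651] rot [-3.1416e+00  1.0000e-04  6.6970e-01] w 0.012 F [ 0.11 -0.18 -1.72] M [-0.074 -0.046  0.018]
q [ 0.38  0.22 -0.55  0.   -0.81  1.86]
shift(now axes) [-0. -0.  0.] turn [-0.    0.   -0.02] shift(goal axes) [-0. -0.  0.]
```

Request:
{"fn": "carry_out", "kwargs": {"targets": [[[0,0,0.45,0,0,0.022,-1],[0,0,0.45,0,0,0.02,-1],[0,0,0.45,0,0,0.02,-1],[0,0,0.45,0,0,0.02,-1],[0,0,0,0,0,0,-1]]]}}

```text
t: 11.05
eef_pos: [0.5029, -0.0055, 0.2631]
ee_rot: [3.142, -0.0, 0.419]
force: [0.3, 0.7, -0.7]
width: 0.0117
```

```bash
python3 -c "
from plan import *
delta([.5028,-.0054,.263],.42)"
```

```text
t 11.05 pos [ 0.5029 -0.0055  0.2631] rot [ 3.1416 -0.      0.4188] w 0.0117 F [ 0.32  0.7  -0.73] M [-0.122  0.045  0.011]
q [ 0.38  0.22 -0.55  0.   -0.8   1.61]
shift(now axes) [-0.   -0.    0.01] turn [ 0.   -0.   -0.01] shift(goal axes) [-0.   -0.    0.01]
```

Request:
{"fn": "carry_out", "kwargs": {"targets": [[[0,0,0.4,0,0,0.018,-1],[0,0,0.4,0,0,0.018,-1],[0,0,0,0,0,0,-1]]]}}

```text
t: 11.42
eef_pos: [0.5029, -0.0055, 0.2622]
ee_rot: [3.142, 0.0, 0.308]
force: [0.7, -0.4, -2.8]
width: 0.0116
```

```bash
python3 -c "
from plan import *
delta([.5028,-.0054,.263],.42)"
```

```text
t 11.43 pos [ 0.5029 -0.0055  0.2622] rot [3.1416 0.     0.3083] w 0.0116 F [ 0.69 -0.38 -2.78] M [-0.073 -0.076 -0.043]
q [ 0.38  0.22 -0.55  0.   -0.8   1.5 ]
shift(now axes) [-0.   -0.   -0.03] turn [ 0.   0.  -0.8] shift(goal axes) [-0.   -0.   -0.03]
```

Request:
{"fn": "carry_out", "kwargs": {"targets": [[[0,0,0.4,0,0,0.018,-1],[0,0,0.4,0,0,0.018,-1],[0,0,0,0,0,0,-1]]]}}

```text
t: 11.8
eef_pos: [0.5029, -0.0055, 0.2613]
ee_rot: [3.142, 0.0, 0.197]
force: [0.3, -0.1, -1.9]
width: 0.0115
```

```bash
python3 -c "
from plan import *
delta([.5028,-.0054,.263],.42)"
```

```text
t 11.8 pos [ 0.5029 -0.0055  0.2613] rot [3.1416e+00 1.0000e-04 1.9710e-01] w 0.0115 F [ 0.33 -0.09 -1.9 ] M [-0.053 -0.05   0.046]
q [ 0.38  0.22 -0.55  0.   -0.8   1.39]
shift(now axes) [-0.   -0.   -0.07] turn [ 0.   0.  -1.6] shift(goal axes) [-0.   -0.   -0.07]
```

Request:
{"fn": "carry_out", "kwargs": {"targets": [[[0,0,0.4,0,0,0.018,-1],[0,0,0.4,0,0,0.018,-1],[0,0,0,0,0,0,-1]]]}}

```text
t: 12.18
eef_pos: [0.5029, -0.0055, 0.2604]
ee_rot: [3.142, 0.0, 0.086]
force: [-0.0, 0.7, -1.8]
width: 0.0118
```

```bash
python3 -c "
from plan import *
delta([.5028,-.0054,.263],.42)"
```

```text
t 12.18 pos [ 0.5029 -0.0055  0.2604] rot [3.1416e+00 1.0000e-04 8.5700e-02] w 0.0118 F [-0.03  0.74 -1.78] M [-0.084 -0.044 -0.008]
q [ 0.38  0.22 -0.55  0.   -0.79  1.28]
shift(now axes) [-0.  -0.  -0.1] turn [ 0.    0.   -2.39] shift(goal axes) [-0.  -0.  -0.1]
```

Request:
{"fn": "carry_out", "kwargs": {"targets": [[[0,0,0.4,0,0,0.018,-1],[0,0,0.4,0,0,0.018,-1],[0,0,0,0,0,0,-1]]]}}

```text
t: 12.55
eef_pos: [0.5029, -0.0055, 0.2595]
ee_rot: [-3.142, 0.0, -0.026]
force: [-0.3, -0.4, -2.4]
width: 0.0121
```

```bash
python3 -c "
from plan import *
delta([.5028,-.0054,.263],.42)"
```

```text
t 12.55 pos [ 0.5029 -0.0055  0.2595] rot [-3.1416  0.     -0.0259] w 0.0121 F [-0.29 -0.4  -2.41] M [-0.008 -0.041 -0.01 ]
q [ 0.38  0.23 -0.55 -0.   -0.79  1.16]
shift(now axes) [-0.   -0.   -0.14] turn [-0.    0.   -3.19] shift(goal axes) [-0.   -0.   -0.14]
```

Request:
{"fn": "carry_out", "kwargs": {"targets": [[[0,0,0.4,0,0,0.018,-1],[0,0,0.4,0,0,0.018,-1],[0,0,0,0,0,0,-1]]]}}

```text
t: 12.92
eef_pos: [0.5029, -0.0055, 0.2586]
ee_rot: [-3.142, -0.0, -0.137]
force: [-0.6, 0.3, -2.0]
width: 0.0119
```

```bash
python3 -c "
from plan import *
delta([.5028,-.0054,.263],.42)"
```

```text
t 12.93 pos [ 0.5029 -0.0055  0.2586] rot [-3.1416 -0.     -0.1375] w 0.0119 F [-0.62  0.27 -2.  ] M [-0.002 -0.01  -0.006]
q [ 0.38  0.23 -0.55 -0.   -0.79  1.05]
shift(now axes) [-0.   -0.   -0.17] turn [-0.   -0.   -3.99] shift(goal axes) [-0.   -0.   -0.17]
```

Request:
{"fn": "carry_out", "kwargs": {"targets": [[[0,0,0.4,0,0,0.018,-1],[0,0,0.4,0,0,0.018,-1],[0,0,0,0,0,0,-1]]]}}

```text
t: 13.3
eef_pos: [0.503, -0.0055, 0.2578]
ee_rot: [-3.142, -0.0, -0.249]
force: [0.1, 1.1, -1.8]
width: 0.0119
```

```bash
python3 -c "
from plan import *
delta([.5028,-.0054,.263],.42)"
```

```text
t 13.3 pos [ 0.503  -0.0055  0.2578] rot [-3.1415e+00 -1.0000e-04 -2.4910e-01] w 0.0119 F [ 0.09  1.1  -1.85] M [ 0.025 -0.059  0.034]
q [ 0.38  0.23 -0.55  0.   -0.79  0.94]
shift(now axes) [-0.01 -0.   -0.21] turn [-0.   -0.   -4.79] shift(goal axes) [-0.   -0.   -0.21]
```

Request:
{"fn": "carry_out", "kwargs": {"targets": [[[0,0,0.4,0,0,0.016,-1],[0,0,0.4,0,0,0.016,-1],[0,0,0,0,0,0,-1]]]}}

```text
t: 13.68
eef_pos: [0.5032, -0.0052, 0.2572]
ee_rot: [-3.141, -0.001, -0.361]
force: [0.7, 2.1, -1.8]
width: 0.0115
```

```bash
python3 -c "
from plan import *
delta([.5028,-.0054,.263],.42)"
```

```text
t 13.68 pos [ 0.5032 -0.0052  0.2572] rot [-3.1408e+00 -8.0000e-04 -3.6050e-01] w 0.0115 F [ 0.72  2.07 -1.78] M [ 0.685 -0.335  0.044]
q [ 0.38  0.23 -0.55 -0.   -0.79  0.83]
shift(now axes) [-0.01  0.01 -0.23] turn [-0.   -0.01 -5.59] shift(goal axes) [-0.02 -0.   -0.23]
```

Request:
{"fn": "carry_out", "kwargs": {"targets": [[[0,0,0.4,0,0,0.006,-1],[0,0,0.4,0,0,0,-1],[0,0,0,0,0,0,-1]]]}}

```text
t: 14.05
eef_pos: [0.5033, -0.0052, 0.2572]
ee_rot: [-3.141, -0.001, -0.472]
force: [0.4, 3.3, 0.6]
width: 0.0117
```

```bash
python3 -c "
from plan import *
delta([.5028,-.0054,.263],.42)"
```

```text
t 14.05 pos [ 0.5033 -0.0052  0.2572] rot [-3.1406e+00 -9.0000e-04 -4.7210e-01] w 0.0117 F [0.43 3.26 0.6 ] M [ 1.111 -0.205  0.229]
q [ 0.38  0.23 -0.55 -0.   -0.78  0.72]
shift(now axes) [-0.01  0.02 -0.23] turn [-0.   -0.01 -6.39] shift(goal axes) [-0.02  0.   -0.23]
```

Request:
{"fn": "carry_out", "kwargs": {"targets": [[[0,0,0.5,0,0,0.01,-1],[0,0,0,0,0,0,-1],[0,0,0,0,0,0,-1]]]}}

```text
t: 14.42
eef_pos: [0.5033, -0.0052, 0.257]
ee_rot: [-3.141, -0.001, -0.542]
force: [-0.2, 4.0, 4.9]
width: 0.0115
```

Run:
```python
from plan import *
delta([.5028,-.0054,.263],.42)
for i in range(4):
    shot('side','side3'); print(arm.get_state()['moment'].round(3))
p=cv2.imread('pics/side3.png');cv2.imwrite('pics/side3c.png',cv2.resize(p[130:260,170:310],None,fx=4.5,fy=4.5,interpolation=cv2.INTER_CUBIC))
```

```text
t 14.43 pos [ 0.5033 -0.0052  0.257 ] rot [-3.1406e+00 -9.0000e-04 -5.4200e-01] w 0.0115 F [-0.18  4.    4.87] M [1.562 0.014 0.239]
q [ 0.38  0.23 -0.56  0.   -0.78  0.65]
shift(now axes) [-0.01  0.02 -0.24] turn [-0.   -0.01 -6.89] shift(goal axes) [-0.02 -0.   -0.24]
[ 1.602 -0.058  0.245]
[ 1.73  -0.052  0.193]
[ 1.708 -0.109  0.236]
[ 1.692 -0.153  0.236]
```

View pics/side3c.png

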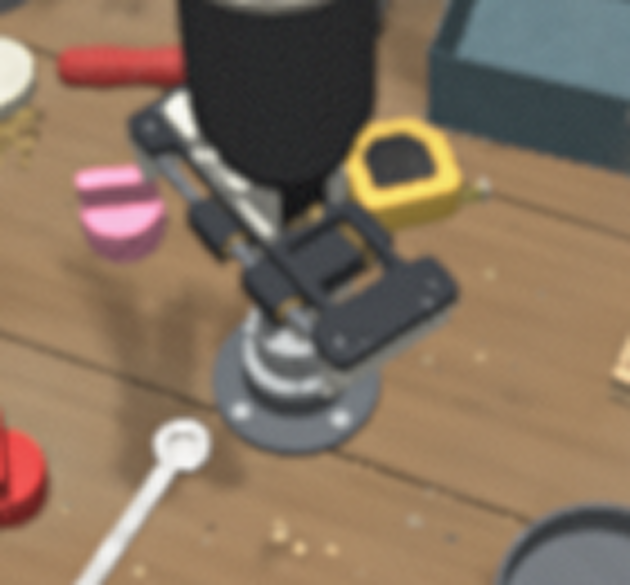

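The grip is steady and the moment has settled at about 0.235 N m, with the rim at about 42 mm. I'll add a little more turn for margin, hold, and then unscrew.

Request:
{"fn": "carry_out", "kwargs": {"targets": [[[0,0,0.35,0,0,0,-1],[0,0,0,0,0,0,-1],[0,0,0,0,0,0,-1]]]}}

```text
t: 15.0
eef_pos: [0.5033, -0.0053, 0.2569]
ee_rot: [-3.141, -0.001, -0.592]
force: [0.5, 3.9, 5.8]
width: 0.0123
```

Run:
```python
from plan import *
delta([.5028,-.0054,.265],.67)
for i in range(3):
    arm.grab_frame('side'); print(arm.get_state()['moment'].round(3))
```

```text
t 15.0 pos [ 0.5033 -0.0053  0.2569] rot [-3.1407e+00 -8.0000e-04 -5.9240e-01] w 0.0123 F [0.47 3.95 5.84] M [ 1.773 -0.068  0.262]
q [ 0.38  0.23 -0.56  0.   -0.78  0.6 ]
shift(now axes) [-0.01  0.01 -0.32] turn [-0.   -0.01 -9.04] shift(goal axes) [-0.02 -0.01 -0.32]
[ 1.744 -0.036  0.259]
[ 1.779 -0.028  0.277]
[ 1.749 -0.075  0.305]
```

It stopped at a turn of about 1.0 rad with the rim about 42 mm up and a moment of 0.28 N m, so it went fully home. Now I unscrew it.

Request:
{"fn": "carry_out", "kwargs": {"targets": [[[0,0,-0.6,0,0,0,-1],[0,0,-0.6,0,0,0,-1],[0,0,-0.6,0,0,-0.01,-1],[0,0,-0.6,0,0,-0.027,-1],[0,0,-0.6,0,0,-0.027,-1],[0,0,-0.6,0,0,-0.027,-1],[0,0,-0.6,0,0,-0.027,-1],[0,0,-0.6,0,0,-0.027,-1],[0,0,-0.6,0,0,-0.027,-1],[0,0,-0.6,0,0,-0.027,-1],[0,0,0,0,0,0,-1]]]}}

```text
t: 16.52
eef_pos: [0.5024, -0.0058, 0.2608]
ee_rot: [3.141, 0.002, 0.243]
force: [0.3, 0.5, -2.3]
width: 0.0115
```

Run:
```python
from plan import *
delta([.5028,-.0054,.265],.67)
```

```text
t 16.52 pos [ 0.5024 -0.0058  0.2608] rot [3.1415e+00 1.7000e-03 2.4340e-01] w 0.0115 F [ 0.34  0.46 -2.32] M [ 0.183 -0.291  0.012]
q [ 0.38  0.22 -0.55 -0.   -0.8   1.43]
shift(now axes) [ 0.02 -0.01 -0.17] turn [-0.    0.01 -3.06] shift(goal axes) [ 0.02 -0.   -0.17]
```

Request:
{"fn": "carry_out", "kwargs": {"targets": [[[0,0,-0.6,0,0,-0.034,-1],[0,0,-0.6,0,0,-0.034,-1],[0,0,-0.6,0.01,0,-0.034,-1],[0,0,-0.6,0.01,0,-0.034,-1],[0,0,-0.6,0,0,-0.034,-1],[0,0,0,0,0,0,-1]]]}}

```text
t: 17.27
eef_pos: [0.5028, -0.0056, 0.2652]
ee_rot: [-3.141, 0.002, 0.66]
force: [-0.5, -0.3, -2.2]
width: 0.0117
```

Run:
```python
from plan import *
delta([.5028,-.0054,.265],.67)
```

```text
t 17.27 pos [ 0.5028 -0.0056  0.2652] rot [-3.141e+00  1.700e-03  6.604e-01] w 0.0117 F [-0.49 -0.26 -2.16] M [-0.093  0.035 -0.056]
q [ 0.38  0.22 -0.55 -0.   -0.81  1.85]
shift(now axes) [ 0.01 -0.01  0.01] turn [-0.    0.01 -0.07] shift(goal axes) [ 0.01 -0.01  0.01]
```

Aligned. Now I lift gently and check the force.

Request:
{"fn": "carry_out", "kwargs": {"targets": [[[0,0,-0.07,0,0,-0.12,-1],[0,0,0,0,0,-0.15,-1],[0,0,0,0,0,0,-1]]]}}

```text
t: 17.65
eef_pos: [0.5035, -0.0052, 0.2729]
ee_rot: [3.141, -0.001, 0.672]
force: [0.2, 0.7, -0.9]
width: 0.0119
```

Run:
```python
from plan import *
delta([.5028,-.0054,.30],.67)
```

```text
t 17.65 pos [ 0.5035 -0.0052  0.2729] rot [ 3.1413e+00 -7.0000e-04  6.7180e-01] w 0.0119 F [ 0.17  0.68 -0.87] M [-0.059 -0.099 -0.04 ]
q [ 0.38  0.21 -0.54  0.   -0.82  1.86]
shift(now axes) [-0.02 -0.01 -1.08] turn [ 0.   -0.01  0.01] shift(goal axes) [-0.03 -0.01 -1.08]
```

Request:
{"fn": "carry_out", "kwargs": {"targets": [[[0,0,0,0,0,-0.6,-1],[0,0,0,0,0,-0.8,-1],[0,0,0,0,0,-0.4,-1],[0,0,0,0,0,0,-1]]]}}

```text
t: 18.15
eef_pos: [0.5035, -0.0052, 0.3185]
ee_rot: [3.141, -0.002, 0.672]
force: [-0.9, 0.2, -2.7]
width: 0.0117
```

Run:
```python
from plan import *
delta([.6155,-.2408,.30],.67)
p,d=shot('side','side4')
p=cv2.imread('pics/side4.png');cv2.imwrite('pics/side4c.png',cv2.resize(p[130:260,170:310],None,fx=4.5,fy=4.5,interpolation=cv2.INTER_CUBIC))
```

```text
t 18.15 pos [ 0.5035 -0.0052  0.3185] rot [ 3.141e+00 -2.000e-03  6.724e-01] w 0.0117 F [-0.87  0.21 -2.73] M [-0.066 -0.022 -0.04 ]
q [ 0.38  0.15 -0.48  0.   -0.93  1.86]
shift(now axes) [-2.37 10.16  0.74] turn [ 0.   -0.01  0.02] shift(goal axes) [-2.34 10.17  0.74]
```

View pics/side4c.png

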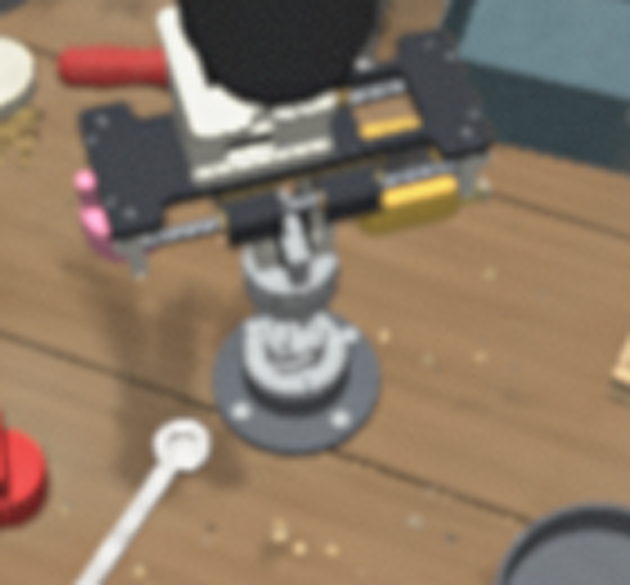

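The cap is in hand at about (290,275) in the crop, clear of the stud. Next is the transfer to the wood tray, turning the gripper so it clears the toolbox.

Request:
{"fn": "carry_out", "kwargs": {"targets": [[[0,0,0,-0.15,0.6,0,-1],[0,0,0,-0.22,0.95,0,-1],[0,0,0,-0.22,0.95,0,-1],[0,0,0,-0.22,0.95,0,-1],[0,0,0,-0.22,0.95,0,-1],[0,0,0,-0.22,0.95,0,-1],[0,0,0,-0.22,0.95,0,-1],[0,0,0,-0.22,0.95,0,-1],[0,0,0,-0.22,0.95,0,-1],[0,0,0,-0.22,0.95,0,-1],[0,0,0,-0.22,0.95,0,-1],[0,0,0.8,0,0,0,-1],[0,0,1,0,0,0,-1],[0,0,1,0,0,0,-1],[0,0,1,0,0,0,-1],[0,0,1,0,0,0,-1],[0,0,0,0,0,0,-1]]]}}

```text
t: 20.32
eef_pos: [0.6145, -0.2402, 0.3164]
ee_rot: [-3.141, 0.002, 0.003]
force: [0.4, -0.4, -3.6]
width: 0.012
```

Run:
```python
from plan import *
delta([.6155,-.2408,.2245],.0)
shot('side','side5');shot('top','top5')
p=cv2.imread('pics/side5.png');q=cv2.imread('pics/top5.png')
cv2.imwrite('pics/c5.png',cv2.resize(np.hstack([p[100:290,250:440],q[60:250,260:450]]),None,fx=2.1,fy=2.1,interpolation=cv2.INTER_CUBIC))
```

```text
t 20.32 pos [ 0.6145 -0.2402  0.3164] rot [-3.1414e+00  1.7000e-03  2.7000e-03] w 0.012 F [ 0.42 -0.35 -3.56] M [-0.046 -0.038  0.034]
q [-0.08  0.4  -0.14 -0.   -1.04  1.65]
shift(now axes) [0.05 0.03 3.67] turn [-0.    0.01  0.02] shift(goal axes) [0.04 0.03 3.67]
```

View pics/c5.png

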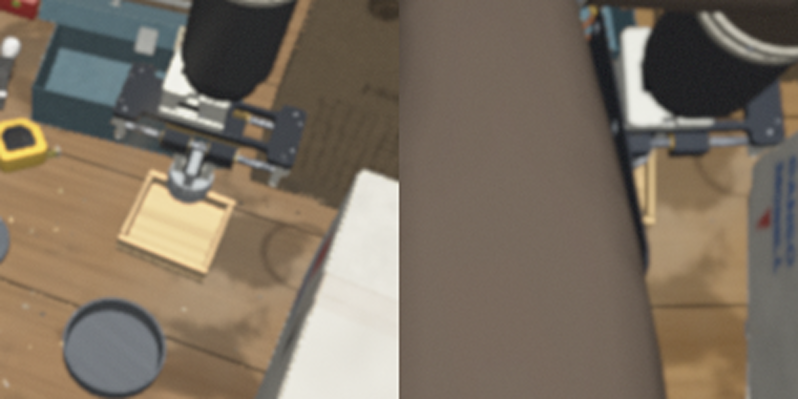

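The cap hangs over the tray at about (190,180) in the crop, and the toolbox is clear. Descending.

Request:
{"fn": "carry_out", "kwargs": {"targets": [[[0,0,0,0.04,0.02,0.5,-1],[0,0,0,0,0,0.7,-1],[0,0,0,0,0,0.7,-1],[0,0,0,0,0,0.7,-1],[0,0,0,0,0,0.6,-1],[0,0,0,0,0,0.3,-1],[0,0,0,0,0,0.1,-1],[0,0,0,0,0,0,-1]]]}}

```text
t: 21.42
eef_pos: [0.6159, -0.2399, 0.2278]
ee_rot: [3.141, -0.0, 0.002]
force: [-0.3, 0.7, -2.3]
width: 0.012
```

Run:
```python
from plan import *
delta([.6155,-.2408,.2229],.0)
```

```text
t 21.43 pos [ 0.6159 -0.2399  0.2278] rot [ 3.1414e+00 -5.0000e-04  2.4000e-03] w 0.012 F [-0.3   0.72 -2.3 ] M [-0.029  0.007 -0.007]
q [-0.08  0.49 -0.23  0.   -0.86  1.65]
shift(now axes) [-0.01  0.04  0.2 ] turn [ 0.   -0.    0.02] shift(goal axes) [-0.01  0.04  0.2 ]
```

Request:
{"fn": "carry_out", "kwargs": {"targets": [[[0,0,0,0,0,0.1,-1],[0,0,0,0,0,0.08,-1],[0,0,0,0,0,0,-1]]]}}

```text
t: 21.8
eef_pos: [0.6157, -0.2398, 0.2231]
ee_rot: [3.142, -0.0, 0.002]
force: [-0.3, 0.0, -1.5]
width: 0.0119
```

Run:
```python
from plan import *
delta([.6155,-.2408,.2229],.0)
```

```text
t 21.8 pos [ 0.6157 -0.2398  0.2231] rot [ 3.1415e+00 -2.0000e-04  2.4000e-03] w 0.0119 F [-0.25  0.03 -1.48] M [-0.009  0.052 -0.019]
q [-0.08  0.49 -0.23  0.   -0.85  1.65]
shift(now axes) [-0.01  0.04  0.01] turn [ 0.   -0.    0.02] shift(goal axes) [-0.01  0.04  0.01]
```

Request:
{"fn": "carry_out", "kwargs": {"targets": [[[0,0,0,0,0,0.02,-1],[0,0,0,0,0,0,-1],[0,0,0,0,0,0,-0.3],[0,0,0,0,0,0,-0.3],[0,0,0,0,0,0,-0.3],[0,0,0,0,0,0,-0.3],[0,0,0,0,0,-0.4,-0.3],[0,0,0,0,0,-0.8,-0.3],[0,0,0,0,0,-1,-0.3],[0,0,0,0,0,-1,-0.3],[0,0,0,0,0,-1,-0.3],[0,0,0,-1,0,0,-0.3],[0,0,0,-1,0,0,-0.3],[0,0,0,-1,0,0,-0.3],[0,0,0,-1,0,0,-0.3],[0,0,0,0,0,0,-0.3]]]}}

```text
t: 23.8
eef_pos: [0.5143, -0.2401, 0.3287]
ee_rot: [3.142, -0.001, 0.002]
force: [0.5, 0.9, 0.0]
width: 0.0307
```

Run:
```python
from plan import *
delta([.6155,-.2408,.2229],.0)
ps,d=shot('side','side6');pt,dt=shot('top','top6')
p=cv2.imread('pics/side6.png');q=cv2.imread('pics/top6.png')
cv2.imwrite('pics/c6.png',cv2.resize(np.hstack([p[100:290,250:440],q[60:250,260:450]]),None,fx=2.1,fy=2.1,interpolation=cv2.INTER_CUBIC))
for n,D in(('side',d),('top',dt)):
    C=cloud(n,D);h=np.hypot(C[...,0]-.6155,C[...,1]+.2408)
    for a,b in((.034,.046),(.055,.08)):
        m=(h<.05)&(C[...,2]>a)&(C[...,2]<b)&(D>0);P=C[m]
        if len(P)>3: print(n,a,len(P),P.mean(0).round(4),cv2.minEnclosingCircle(P[:,:2].astype(np.float32)))
print([(np.round(x['point'],1).tolist(),round(x['conf'],2)) for x in arm.spot_in('side','cap')])
```

```text
t 23.8 pos [ 0.5143 -0.2401  0.3287] rot [ 3.1416e+00 -1.1000e-03  1.9000e-03] w 0.0307 F [0.46 0.89 0.04] M [-0.071 -0.067  0.019]
q [-0.09  0.25 -0.33 -0.   -0.99  1.66]
shift(now axes) [4.04 0.03 4.24] turn [ 0.   -0.01  0.01] shift(goal axes) [4.05 0.03 4.23]
side 0.034 88 [ 0.6075 -0.2379  0.0386] ((0.6104390025138855, -0.238276869058609), 0.02456805855035782)
side 0.055 25 [ 0.6014 -0.2411  0.0639] ((0.6015434265136719, -0.24011936783790588), 0.011973610147833824)
top 0.034 18 [ 0.6031 -0.2409  0.0425] ((0.6035170555114746, -0.2473251074552536), 0.01613215170800686)
top 0.055 13 [ 0.6003 -0.2379  0.0654] ((0.5988506078720093, -0.24025055766105652), 0.0047655245289206505)
[([179.2, 196.3], 0.69), ([234.8, 171.0], 0.68), ([208.2, 331.5], 0.63)]
```

View pics/c6.png

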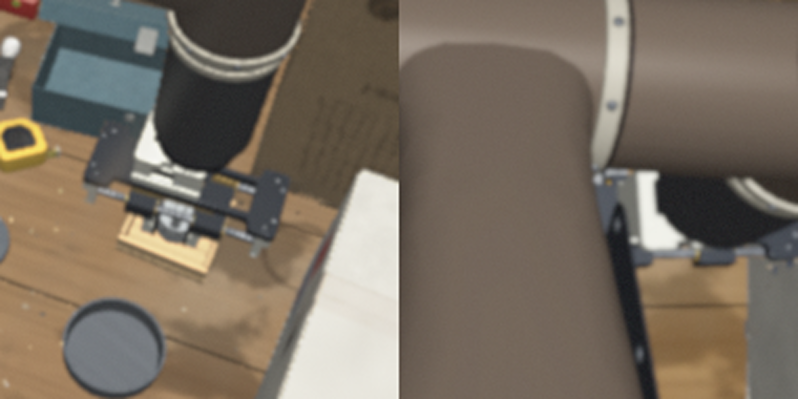

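The gripper hides the tray, so I'll move it away for a clear look.

Request:
{"fn": "carry_out", "kwargs": {"targets": [[[0,0,0,0,-0.7,-0.5,-0.3],[0,0,0,0,-1,-0.5,-0.3],[0,0,0,0,-1,0,-0.3],[0,0,0,0,-1,0,-0.3],[0,0,0,0,-1,0,-0.3],[0,0,0,0,-1,0,-0.3],[0,0,0,0,-1,0,-0.3],[0,0,0,0,-1,0,-0.3],[0,0,0,0,-1,0,-0.3],[0,0,0,0,-1,0,-0.3],[0,0,0,0,0,0,-0.3]]]}}

```text
t: 25.32
eef_pos: [0.5155, 0.0045, 0.3532]
ee_rot: [-3.141, -0.001, 0.005]
force: [-0.3, -0.1, 0.2]
width: 0.0307
```

Run:
```python
from plan import *
delta([.6155,-.2408,.2229],.0)
ps,d=shot('side','side7');pt,dt=shot('top','top7')
p=cv2.imread('pics/side7.png');q=cv2.imread('pics/top7.png')
cv2.imwrite('pics/c7.png',cv2.resize(np.hstack([p[100:290,250:440],q[60:250,260:450]]),None,fx=2.1,fy=2.1,interpolation=cv2.INTER_CUBIC))
for n,D in(('side',d),('top',dt)):
    C=cloud(n,D);h=np.hypot(C[...,0]-.6155,C[...,1]+.2408)
    for a,b in((.034,.046),(.055,.08)):
        m=(h<.05)&(C[...,2]>a)&(C[...,2]<b)&(D>0);P=C[m]
        if len(P)>3: print(n,a,len(P),P.mean(0).round(4),cv2.minEnclosingCircle(P[:,:2].astype(np.float32)))
```

```text
t 25.32 pos [0.5155 0.0045 0.3532] rot [-3.1413e+00 -9.0000e-04  5.0000e-03] w 0.0307 F [-0.33 -0.11  0.23] M [-0.097 -0.06  -0.008]
q [ 0.39  0.14 -0.41  0.   -1.02  1.19]
shift(now axes) [3.95 9.83 5.21] turn [-0.   -0.01  0.04] shift(goal axes) [4.   9.81 5.21]
side 0.034 186 [ 0.6117 -0.242   0.039 ] ((0.6149907112121582, -0.24117398262023926), 0.02558719739317894)
side 0.055 81 [ 0.6112 -0.2408  0.0656] ((0.6137688159942627, -0.238916277885437), 0.024122532457113266)
top 0.034 243 [ 0.6134 -0.2371  0.0405] ((0.6154227256774902, -0.24054157733917236), 0.025227461010217667)
top 0.055 144 [ 0.6146 -0.24    0.067 ] ((0.6155421137809753, -0.24344927072525024), 0.024168508127331734)
```

View pics/c7.png

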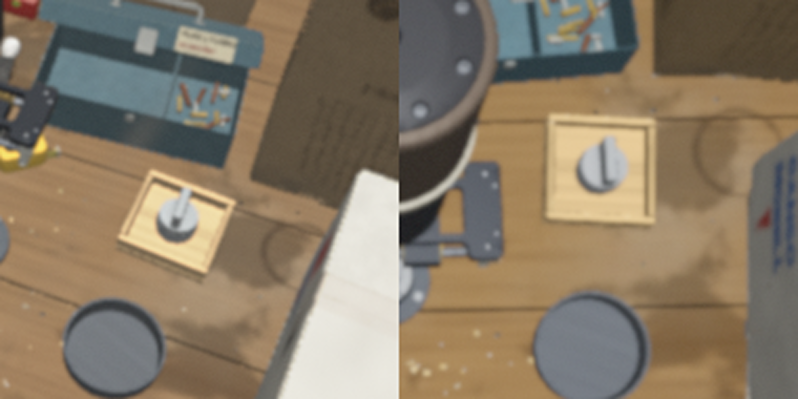

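View pics/side7.png

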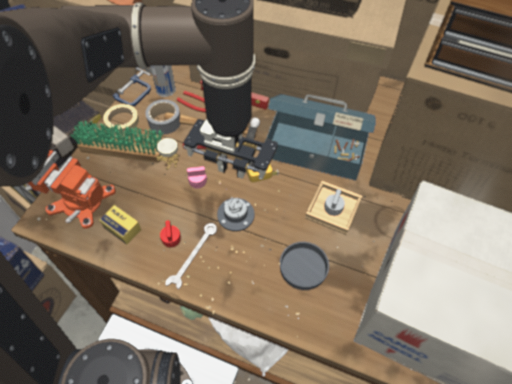

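The cap stands upright in the middle of the tray, at about (203,333) in the side view. Its skirt top is about 40 mm up and its bar top about 67 mm, which matches standing on the 8 mm floor. The gripper is clear of everything, so I'm handing in.

```bash
python3 -c "
from station import arm
print(arm.job_done())"
```

```text
the job is handed in; nothing more can be done
None
```

The cap's thread is sound. It screwed fully home on the gauge, so I unscrewed it, set it down in the wooden tray and handed the job in at about 25 s.

- **Screwing on:** the cap dropped into the thread starts with no noticeable force and turned freely for about 1.0 rad. It stopped with its rim about 42 mm above the bench. I tightened it to about 0.26–0.30 N m, which is roughly 0.23 rad of spindle twist (worked out from the measured moment). That is inside the hand-tight range and well below forcing it.
- **Setting down:** the last pictures show the cap upright, released and within about 1 mm of the tray's middle. Its height matches standing on the tray floor. The bystanders I could identify and the pink and red look-alikes looked undisturbed.
- **Disagreements:**
  - The networks often ranked the red and pink look-alikes above the steel cap, so I chose the cap by colour.
  - The two cameras differed by 2–3 mm in x, so I averaged them.
  - At the stop there was a sideways force of about 4 N, with a tilting moment of up to 1.8 N m at the wrist, likely from slight off-centring. It went away when I unscrewed the cap.

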